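Let the large soap ball out of its dispenser

ROBOT

A 6-joint arm with a two-finger parallel gripper is mounted at the origin on the work surface. World frame = base frame: x ahead of the robot, y to its left, z up, the work surface at z = 0. Lengths are in m, angles in degrees, forces in N, time in s.
With the tool pointing down it reaches from about 0.25 to 0.725 m from the base axis. Payload 9.7 kg.
Tool frame: the origin (TCP) lies between the finger pads; the fingertips stand 11 mm ahead of it and the grasp point (between the pads) lies 8 mm behind it; y points along the fingers, x is the direction in which the jaws open and shut, and the axes are right-handed (so a half turn about y gives the same grasp; the last joint's range is limited). The gripper opens to 85 mm and grips with 20 to 120 N. Pads are 22 mm wide; open, the fingers measure 114 mm over their backs; the gripper's body (76 mm by 85 mm) begins 54 mm behind the grasp point. The pads swing forward as they close: fully open they stand 13 mm farther back than shut.
Start: joints at [64.63, 4.979, 10.078, 95.1, 0, 90], TCP at [0.236, 0.497, 0.242] pointing down, gripper open.
Joint ranges: [-179.16, 179.16], [-48.56, 103.87], [-65.8, 70.77], [-126.05, 130.52], [-82.76, 87.17], [-180, 180]. Speed limits (degrees/s): [127.2, 127.2, 147.25, 180, 180, 180].

INTERFACE

Orientations are given as [roll, pitch, yaw] about the fixed x, y, z axes, in that order (R = Rz(yaw) Ry(pitch) Rx(roll)).
In Python, from workcell import bot, vision gives the robot as it stands. The module is installed in compiled form; this text tells all that it offers.
- The arm moves only by the shell command python3 -m crank 'ROWS' [OPENING] [FORCE]. ROWS is text: rows parted by semicolons, each of 6 numbers parted by spaces: the shift along the tool's x, y, z in m, then the turn, a rotation vector about the tool's x, y, z in rad. A call has 1 to 8 rows; each row is the pose to reach, as a shift and turn from the pose commanded when the call began, along the tool's axes at that moment; what a row does not reach only later rows make up. A row lasts 1/10 s, in which the tool goes at most 50 mm and 8.59 degrees, less where a joint would pass 70% of its speed; a pose out of reach is approached as far as the arm can. A call with a gripper value outside its range is refused whole. OPENING is the gripper's target within -1 to 1 (shut at 1, half-way at 0, fully open at -1), set as the call begins (- or left out, the last holds). The fingers move at their own pace and stop on an object; FORCE is the grip in N (left out, the last holds). Time passes only in rows, so rows that repeat a pose let the fingers close. It gives the time, the measured TCP pose, the force and the opening at its end, in the units of the state.
- bot.get_obs(): the state, without advancing time (a new reading comes with each control period).
- vision.camera(name): name is "side" or "top"; returns the picture (480x640x3 uint8, red, green, blue); there is no depth.
- vision.get_calibration(name): a dict with "fx", "fy", "cx", "cy" (pixels), "rvec" (rotation vector, rad) and "tvec" (3), from world to camera coordinates, as OpenCV has them. Camera axes: x right, y down, z forward; pixel columns grow to the right and rows downward; lengths in m; the calibration is good to about 2 mm. A picture is of the moment at which its call begins. get_calibration takes no time and is no camera call.
- bot.job_done(): hands the job in, once; it reports no verdict.
The state is a dict: "time": time; "q": joint angles; "qd": joint speeds; "joint_efforts": joint torques, N m; "ee_pos": TCP position; "tcp_rot": TCP orientation; "wrist_force": force on the tool from outside, world axes, zero at the start; "torque": the same for the moment, N m; "opening": finger opening in m.
Only numpy, scipy, OpenCV 4.12 (cv2) and the standard library are available. Lean on these libraries where they do the work, as an engineer would, in place of code of your own. Each camera call takes 0.05 s, during which the arm holds its last target. There are 200 camera calls.

TASK

Two wooden dispensers on the washstand each hold one soap ball behind a gate. With the fingertips, press the lever pad of the dispenser holding the larger ball fully down so that its other end lifts the gate and the ball rolls out into the tray, then let go so that the gate drops shut. Work only through that lever: do not touch the soaps or the gates, and leave the other dispenser and the toiletries as they are.

Things in the scene. Friction and masses are not known exactly. Their poses are not given: they have to be found in the camera images.
- dispenser_large: Brown wooden dispenser with the larger ball, fixed; alike to the other, may stand left or right. Base 290 x 140 x 10 mm. Origin on the counter below the chute's mid-width; local -x = front, roughly to the robot; +y = lever side; z up. Chute 58 mm wide falls 9 degrees from the back (x=+110 mm) to x=-60 mm, into a tray. Chute walls 28 mm high; back wall tops at 88 mm. Guide posts at x=+40: 176 mm.
- lever_large (a joint): Its steel rocking lever, rad, along local x beside the chute at y=+65 mm; pivot at x=-60 mm, 56 mm up; pad on the front end, gate on the rear end. 0 = rest, pad up, gate shut; 0.55 = stop, pad fully down, gate up. Springs back when let go: pressing the pad takes about 2 N at first, 4 N near the stop. The gate lets the large ball pass from about 0.40, so press to the stop.
- pad_large (a point): Centre of the upper face of the lever's pad, 44 (along lever) x 42 x 6 mm. At rest at dispenser-local x=-149, y=+65 mm, 100 mm above the counter, face tilted 0.27 rad (front edge higher); at the stop 47 mm above the counter, 7 mm further forward (-x), tilted as much the other way. Its axes are the lever's: at rest parallel to the dispenser's, not to the tilted face.
- gate_large: Steel gate plate 52 mm wide, 60 mm tall, 4 mm thick, across the chute at local x=+40 mm; slides straight up between guide posts 176 mm tall when the lever's rear end lifts the leg on its cross bar (never down past shut). Origin mid lower edge, 56 mm above the counter (10 mm above the chute floor) when shut, about 108 mm when fully lifted.
- tray_large (a point): Centre of the inner floor of the tray, 10 mm above the counter. Tray inside 75 mm (x) x 66 mm (y); side walls up to 54 mm, front wall up to 64 mm above the counter.
- soap_large: The larger ball of white soap, loose, 48 mm across, waiting in the chute against the upper side of the gate. Its origin is a point on its skin and turns as it rolls; use the centre point.
- soap_large_center (a point): Centre of the larger soap ball.
- dispenser_small: Brown wooden dispenser with the smaller ball, fixed; alike to the other, may stand left or right. Base 290 x 140 x 10 mm. Origin on the counter below the chute's mid-width; local -x = front, roughly to the robot; +y = lever side; z up. Chute 58 mm wide falls 9 degrees from the back (x=+110 mm) to x=-60 mm, into a tray. Chute walls 28 mm high; back wall tops at 88 mm. Guide posts at x=+40: 176 mm.
- lever_small (a joint): Its steel rocking lever, rad, along local x beside the chute at y=+65 mm; pivot at x=-60 mm, 56 mm up; pad on the front end, gate on the rear end. 0 = rest, pad up, gate shut; 0.55 = stop, pad fully down, gate up. Springs back when let go: pressing the pad takes about 2 N at first, 4 N near the stop. The gate lets the large ball pass from about 0.40, so press to the stop.
- pad_small (a point): Centre of the upper face of the lever's pad, 44 (along lever) x 42 x 6 mm. At rest at dispenser-local x=-149, y=+65 mm, 100 mm above the counter, face tilted 0.27 rad (front edge higher); at the stop 47 mm above the counter, 7 mm further forward (-x), tilted as much the other way. Its axes are the lever's: at rest parallel to the dispenser's, not to the tilted face.
- gate_small: Steel gate plate 52 mm wide, 60 mm tall, 4 mm thick, across the chute at local x=+40 mm; slides straight up between guide posts 176 mm tall when the lever's rear end lifts the leg on its cross bar (never down past shut). Origin mid lower edge, 56 mm above the counter (10 mm above the chute floor) when shut, about 108 mm when fully lifted.
- tray_small (a point): Centre of the inner floor of the tray, 10 mm above the counter. Tray inside 75 mm (x) x 66 mm (y); side walls up to 54 mm, front wall up to 64 mm above the counter.
- soap_small: The smaller ball of white soap, loose, 32 mm across, waiting in the chute against the upper side of the gate. Its origin is a point on its skin and turns as it rolls; use the centre point.
- soap_small_center (a point): Centre of the smaller soap ball.
- lotion: Bystander: white lotion bottle with black pump head, 68 mm across, 177 mm tall, upright; origin centre of underside.
- deodorant: Bystander: plain metal can, 48 mm across, 140 mm tall, upright; origin centre of underside.
- tumbler: Bystander: white ceramic tumbler, 72 mm across, 95 mm tall; origin centre of underside.
- stopper: Bystander: loose dark drain stopper, disc 62 mm across with a stub, 30 mm tall in all; origin centre of underside.

How it is judged (in metres and radians):
At the end, for the whole second after the job is handed in: The larger ball lies at rest (under 0.05 m/s) in its own dispenser's tray, its centre within the tray's inside and under 45 mm above the counter; both levers are back up (under 0.06 rad); the smaller ball is still behind its shut gate; every toiletry is within 20 mm of where it stood (x of soap_large_center in the frame of dispenser_large between -0.132 and -0.062 m and y of soap_large_center in the frame of dispenser_large between -0.033 and 0.033 m and z of soap_large_center in the frame of dispenser_large below 0.045 m and linear speed of soap_large below 0.05 m/s and value of joint each of lever_large, lever_small below 0.06 rad and x of soap_small_center in the frame of dispenser_small between 0.045 and 0.11 m and z of soap_small_center in the frame of dispenser_small below 0.09 m and distance of each of lotion, deodorant, tumbler, stopper from where it was at the start of the episode below 0.02 m); the robot touches nothing.
It fails at once if a soap ball is touched by the robot (contact force between any of the fingers, the arm and soap_large above 0.3 N or contact force between any of the fingers, the arm and soap_small above 0.3 N).
It fails at once if a gate is handled directly instead of through the lever (contact force between any of the fingers, the arm and gate_large above 0.5 N or contact force between any of the fingers, the arm and gate_small above 0.5 N).
It fails at once if the lever of the dispenser with the smaller ball is pressed (value of joint lever_small above 0.15 rad).
It fails at once if the smaller ball leaves its place behind the gate (x of soap_small_center in the frame of dispenser_small below 0.04 m).
It fails at once if a bystander is moved more than 20 mm or tipped (distance of any of lotion, deodorant, tumbler, stopper from where it was at the start of the episode above 0.02 m or angle between any of lotion, deodorant, tumbler, stopper's own z axis and vertical above 0.3 rad).
It also fails if it takes over 32 s, if anything falls off the work surface, if the arm or the gripper's body presses on something with over 40 N, if the wrist force passes 120 N, or if a joint passes its speed limit or range.

## Working session

There is one attempt and no reset: what is moved stays moved. The work goes in short steps, Python scripts to look and compute and a shell command to move; the robot and the scene stay as the last step left them, time stands still between calls to the robot, and variables do not carry over. Pictures are saved under pics/ and viewed, about 8 in all and at most 12, crops included, and the job is handed in when it is done.

```bash
mkdir -p pics
python3 - <<'E'
from workcell import bot, vision
import cv2
for n in("top","side"):
    cv2.imwrite(f"pics/{n}0.png",vision.camera(n)[:,:,::-1]); c=vision.get_calibration(n); print(n,c)
print(bot.get_obs())
E
```

```text
top {'fx': 534.606600365013, 'fy': 534.606600365013, 'cx': 317.80311504532506, 'cy': 237.20163305067396, 'rvec': array([ 2.18458343, -2.23796808,  0.06792687]), 'tvec': array([0.01337705, 0.55800041, 1.1380813 ])}
side {'fx': 485.5064105802467, 'fy': 485.5064105802467, 'cx': 306.36145269265177, 'cy': 236.94516197046218, 'rvec': array([ 2.28309551, -0.58383392,  0.26173863]), 'tvec': array([-0.47516933,  0.26902557,  0.79551038])}
{'time': 0.1, 'q': array([ 6.46310053e+01,  5.00701003e+00,  1.00375547e+01,  9.50986585e+01,
       -1.35625267e-04,  9.00007019e+01]), 'qd': array([-0.12095966, -0.06583986,  0.18635833, -0.03052403, -0.07578636,
        0.07103637]), 'joint_efforts': array([-5.62405730e-04, -5.21561337e+01,  4.65655088e+01,  1.60876068e-02,
       -1.69587599e-05,  2.13391178e-05]), 'ee_pos': array([0.23556212, 0.4967848 , 0.24165007]), 'tcp_rot': array([-9.00001365e+01,  6.81137730e-02,  6.46303034e+01]), 'wrist_force': array([-0.18367731, -0.40033783,  0.10207539]), 'torque': array([-0.0293845 , -0.01239208, -0.02308112]), 'opening': 0.08568235649857989}
```

View pics/top0.png

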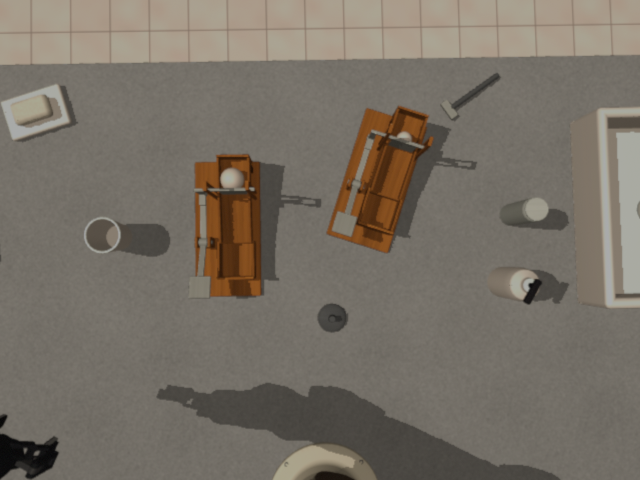

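View pics/side0.png

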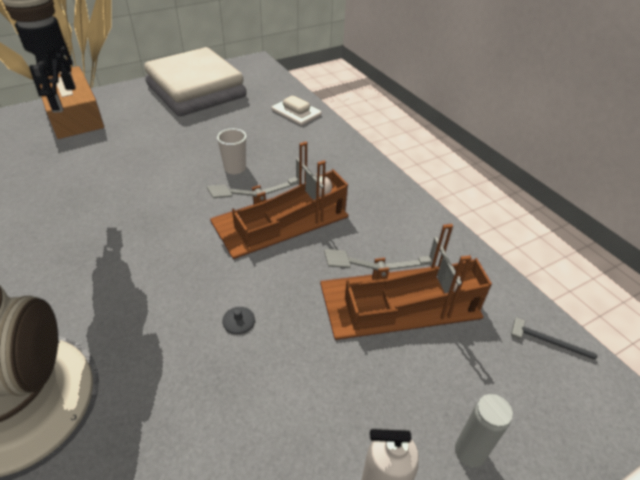

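```bash
cat > h.py <<'E'
from workcell import vision
import numpy as np, cv2
def ray(n,u,v):
    c=vision.get_calibration(n);R=cv2.Rodrigues(c['rvec'])[0];o=-R.T@c['tvec']
    return o,R.T@np.array([(u-c['cx'])/c['fx'],(v-c['cy'])/c['fy'],1])
def onz(n,u,v,z):
    o,d=ray(n,u,v);return o+d*(z-o[2])/d[2]
def proj(n,P):
    c=vision.get_calibration(n);return cv2.projectPoints(np.float64(P).reshape(-1,3),c['rvec'],c['tvec'],np.array([[c['fx'],0,c['cx']],[0,c['fy'],c['cy']],[0,0,1]]),None)[0].reshape(-1,2)
E
python3 - <<'E'
import cv2
a=cv2.imread('pics/top0.png')[140:310,180:440]; b=cv2.imread('pics/side0.png')[130:260,190:360]
cv2.imwrite('pics/topc.png',cv2.resize(a,None,fx=3,fy=3,interpolation=2));cv2.imwrite('pics/sidec.png',cv2.resize(b,None,fx=4,fy=4,interpolation=2))
E
```

```text
(no output)
```

View pics/topc.png

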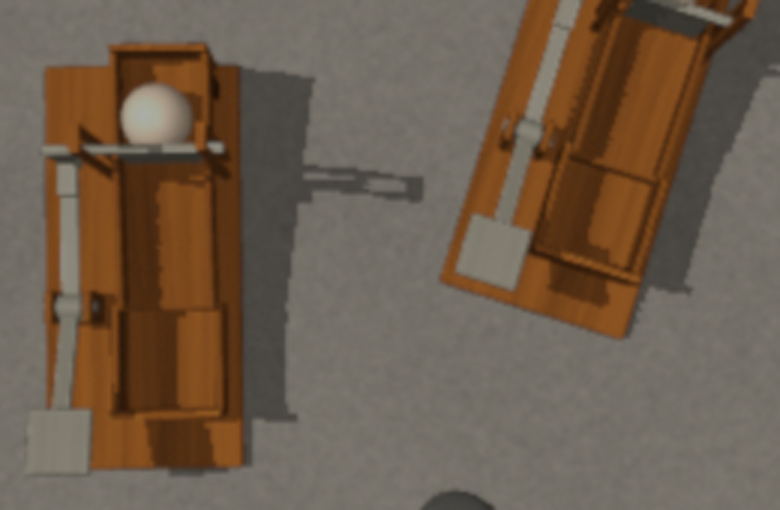

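View pics/sidec.png

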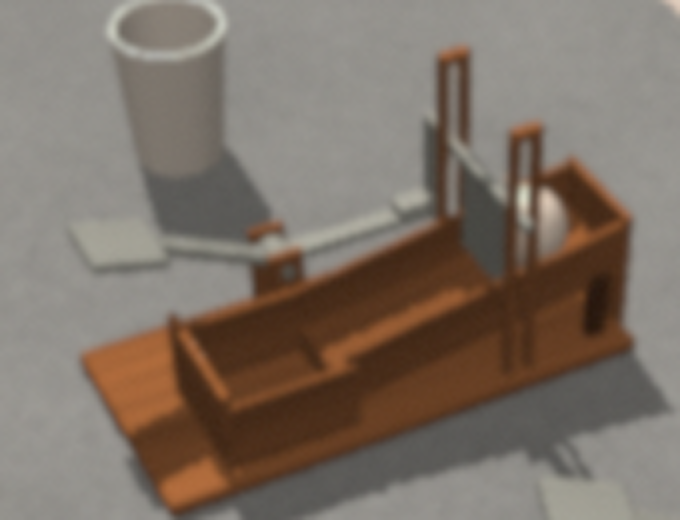

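The left dispenser (world +y) holds the larger ball. In the top picture its pad centre is at about (199.5, 287), and its base corners are at (260.7, 295.7), (260, 162) and (195.3, 162). In the side picture the pad is at about (219.8, 191).

Run:
```python
from h import *
np.set_printoptions(precision=4,suppress=True)
o1,d1=ray('top',199.5,287);o2,d2=ray('side',219.75,191)
s=np.linalg.lstsq(np.c_[d1,-d2],o2-o1,rcond=None)[0];print('tri',o1+s[0]*d1,o2+s[1]*d2)
p=onz('top',199.5,287,.1);print('pad',p)
for u in((260.7,295.7),(260,162),(195.3,162)):print(onz('top',*u,.01))
for n,z in(('r',195),):pass
fr,br,bl=[onz('top',*u,.01) for u in((260.7,295.7),(260,162),(195.3,162))]
print('yaw deg',np.degrees(np.arctan2(*(br-fr)[[1,0]])),np.linalg.norm(br-fr),np.linalg.norm(br-bl))
y=np.arctan2(*(br-fr)[[1,0]]);ex=np.array([np.cos(y),np.sin(y),0]);ey=np.array([-ex[1],ex[0],0])
# tool-frame shift to 50mm above pad, fingertip 11mm ahead
a=np.radians(64.63);X=np.array([np.cos(a),np.sin(a),0]);Y=np.array([0,0,-1.]);Z=np.array([-np.sin(a),np.cos(a),0])
t=p+[0,0,.06]; t[2]=.171
dd=t-[.2356,.4968,.2417];print('shift',X@dd,Y@dd,Z@dd,'ex',ex)
```

```text
tri [0.462  0.2377 0.0963] [0.4614 0.2379 0.0964]
pad [0.4621 0.2369 0.1   ]
[0.436 0.125 0.01 ]
[0.7236 0.1207 0.01  ]
[0.7265 0.2597 0.01  ]
yaw deg -0.8597491640253696 0.2876740311714999 0.1390707287439415
shift -0.13776433039019437 0.07069999999999999 -0.3160391803466727 ex [ 0.9999 -0.015   0.    ]
```

```bash
python3 -m crank '-0.02 0.01 -0.045 0 -0.06 0; -0.04 0.02 -0.09 0 -0.12 0; -0.06 0.03 -0.135 0 -0.18 0; -0.08 0.04 -0.18 0 -0.24 0; -0.1 0.05 -0.225 0 -0.3 0; -0.12 0.06 -0.27 0 -0.37 0; -0.138 0.071 -0.316 0 -0.443 0; -0.138 0.071 -0.316 0 -0.443 0' 1 20 && python3 -m crank '0 0 0 0 0 0; 0 0 0 0 0 0;0 0 0 0 0 0'
python3 - <<'E'
from h import *
from workcell import bot
o=bot.get_obs();print(o['time'],o['ee_pos'],o['tcp_rot'],o['wrist_force'],o['opening'])
a=vision.camera('side')[130:260,190:360,::-1];b=vision.camera('top')[230:330,140:310,::-1]
cv2.imwrite('pics/c1.png',cv2.resize(np.vstack([a,b]),None,fx=2.6,fy=2.6,interpolation=2))
tip=o['ee_pos']-[0,0,.011];print(proj('side',tip),proj('top',tip))
E
```

```text
time: 0.9
ee_pos: [0.4642, 0.2327, 0.1692]
tcp_rot: [-89.9, 0.1, 89.9]
wrist_force: [-1.0, 1.0, -0.2]
opening: 0.0001
time: 1.2
ee_pos: [0.4614, 0.238, 0.1716]
tcp_rot: [-90.0, -0.0, 90.1]
wrist_force: [0.3, -0.2, -0.3]
opening: -0.0001
1.2 [0.46143939 0.23797098 0.17164497] [-9.00175029e+01 -2.19431429e-02  9.00909006e+01] [ 0.26624331 -0.19645091 -0.26937948] -8.234595893921648e-05
[[216.19864932 166.41319774]] [[192.37667214 289.11190733]]
```

View pics/c1.png

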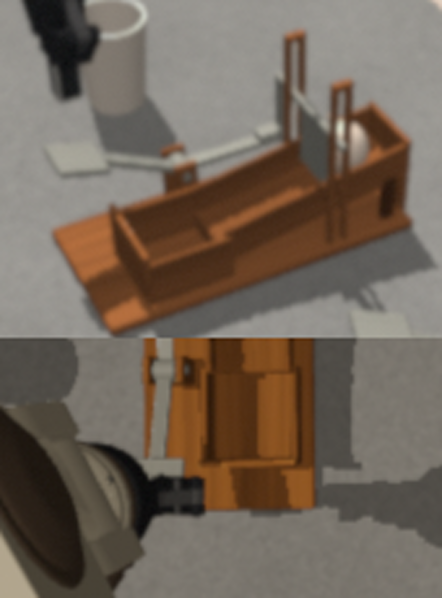

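The fingertip shows in the side view at about (216, 166.5), which is where it should project, so it is over the pad. Next I press down.

```bash
python3 -m crank '0 0.02 0 0 0 0; 0 0.04 0 0 0 0; 0 0.05 0.001 0 0 0; 0 0.06 0.002 0 0 0; 0 0.07 0.003 0 0 0; 0 0.08 0.004 0 0 0; 0 0.09 0.005 0 0 0; 0 0.1 0.006 0 0 0' && python3 -m crank '0 0.004 0 0 0 0;0 0.007 0 0 0 0; 0 0.009 0 0 0 0;0 0.009 0 0 0 0; 0 0.009 0 0 0 0'
python3 - <<'E'
from h import *
a=vision.camera('side')[130:260,190:360,::-1];b=vision.camera('top')[150:250,180:350,::-1]
cv2.imwrite('pics/c2.png',cv2.resize(np.vstack([a,b]),None,fx=2.6,fy=2.6,interpolation=2))
E
```

```text
time: 2.1
ee_pos: [0.4558, 0.237, 0.0708]
tcp_rot: [-90.0, -0.0, 90.0]
wrist_force: [-2.2, 0.8, 4.6]
opening: 0.0
time: 2.6
ee_pos: [0.456, 0.237, 0.0625]
tcp_rot: [-90.0, -0.0, 90.0]
wrist_force: [-5.1, 2.3, 3.7]
opening: 0.0001
```

View pics/c2.png

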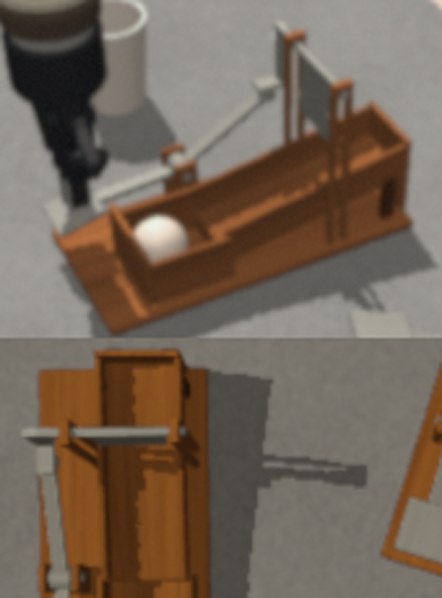

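The ball has rolled into the tray and the gate is up. I now rise gently so the lever follows, then clear it.

```bash
python3 -m crank '0 -0.008 -0.001 0 0 0; 0 -0.016 -0.002 0 0 0; 0 -0.026 -0.003 0 0 0; 0 -0.036 -0.004 0 0 0; 0 -0.046 -0.005 0 0 0; 0 -0.056 -0.006 0 0 0; 0 -0.08 -0.006 0 0 0; 0 -0.11 -0.006 0 0 0' && python3 -m crank '0 -0.03 0.02 0 0 0; 0 -0.06 0.04 0 0 0; 0 -0.06 0.08 0 0 0; 0 -0.06 0.1 0 0 0;0 -0.06 0.1 0 0 0;0 -0.06 0.1 0 0 0;0 -0.06 0.1 0 0 0;0 -0.06 0.1 0 0 0' && python3 -m crank '0 0 0 0 0 0;0 0 0 0 0 0;0 0 0 0 0 0;0 0 0 0 0 0;0 0 0 0 0 0;0 0 0 0 0 0;0 0 0 0 0 0;0 0 0 0 0 0'
python3 - <<'E'
from h import *
a=vision.camera('side');vision_b=vision.camera('top')
cv2.imwrite('pics/c3.png',cv2.resize(np.hstack([a[130:350,190:500],vision_b[90:310,170:460]])[:,:,::-1],None,fx=1.33,fy=1.33,interpolation=2))
a0=cv2.imread('pics/side0.png')[:,:,::-1]
d=np.abs(a.astype(int)-a0).max(2)>40
for n,(x0,y0,x1,y1) in dict(pad=(205,180,235,202),gate=(290,150,330,200),lever2=(320,220,490,300),stopper=(220,300,260,335),tumbler=(215,125,250,175),lotdeo=(360,390,520,480)).items():print(n,d[y0:y1,x0:x1].sum())
E
```

```text
time: 3.5
ee_pos: [0.4613, 0.2365, 0.1723]
tcp_rot: [-89.9, 0.1, 90.0]
wrist_force: [0.7, 0.2, 0.3]
opening: 0.0003
time: 4.3
ee_pos: [0.3626, 0.2368, 0.2319]
tcp_rot: [-90.0, 0.0, 90.0]
wrist_force: [0.5, 0.1, -0.2]
opening: -0.0
time: 5.1
ee_pos: [0.362, 0.2369, 0.2323]
tcp_rot: [-90.0, -0.0, 90.0]
wrist_force: [0.5, -0.3, 0.1]
opening: 0.0002
pad 0
gate 132
lever2 0
stopper 56
tumbler 0
lotdeo 0
```

View pics/c3.png

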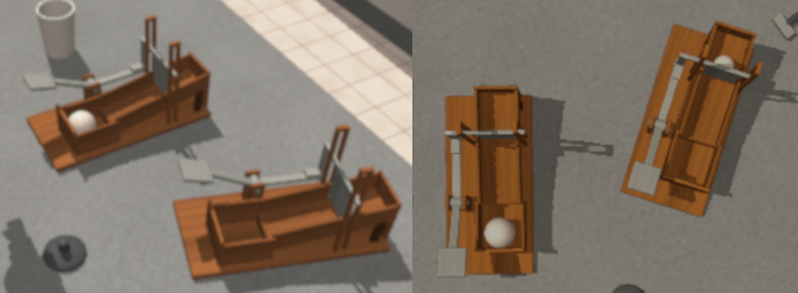

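The ball sits in the tray, the gate and both levers are back at rest, and the smaller ball is unmoved. The changed pixels at the stopper look like the arm's shadow, and those at the gate are the ball being gone.

```bash
python3 -c "
from workcell import bot
print(bot.job_done())"
```

```text
the job is handed in; nothing more can be done
None
```

I pressed the lever pad of the left dispenser, the one with the larger ball, down to the stop with the closed fingertips. The ball rolled into its tray. I then raised the fingers gently so the gate shut, backed away and handed the job in at about 5.2 s. No verdict is reported.

- **Dispenser and levers:** the last pictures show the larger ball in its tray with the gate down. Pixels around both levers' pads were unchanged from the start.
- **Smaller ball and toiletries:** the smaller ball is still behind its shut gate. The tumbler, lotion and deodorant areas were unchanged.
- **One check differed:** 56 pixels changed around the stopper. I put that down to the arm's shadow, since the arm never went near it and it looks in place, but I did not measure its position.
- **Force:** the largest wrist force I saw was about 7 N, while pressing.
- **Not measured:** I did not measure the ball's speed. The fingers had been clear of the lever for about 1.5 s before the last picture.

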